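# Seat a pipe coupling in the jig and snap the keeper over it

## Robot

A 7-joint arm with a two-finger parallel gripper is mounted at the origin on the work surface. World frame = base frame: x ahead of the robot, y to its left, z up, the work surface at z = 0. Lengths are in m, angles in rad, forces in N, time in s.
With the tool pointing down it reaches from about 0.4 to 0.85 m from the base axis. Payload 10.4 kg.
Tool frame: the origin (TCP) lies at the very end of the fingers, on their centre line; the grasp point (between the pads) lies 19 mm behind it (manip.grip_depth is the distance from the TCP to the grasp point, in m); z points along the fingers, y is the direction in which the jaws open and shut (so a half turn about z gives the same grasp; the last joint's range is limited). The gripper opens to 85 mm and grips with 20 to 120 N. Pads are 22 mm wide; open, the fingers measure 114 mm over their backs; the gripper's body (76 mm by 85 mm) begins 54 mm behind the grasp point. The pads swing forward as they close: fully open they stand 13 mm farther back than shut.
Start: joints at [1.182, 0.332, -0.065, 1.46, 0.022, 1.35, -0.088], TCP at [0.224, -0.584, 0.231] pointing down, gripper open.
Joint ranges: [-2.6, 2.6], [-0.5, 2.12], [-1.47, 1.34], [0.16, 2.42], [-1.27, 4.41], [0.06, 2.06], [-2.6, 2.6]. Speed limits (rad/s): [2.22, 2.22, 2.79, 2.79, 3.14, 3.14, 3.14].

## Interface

Orientations are given as a unit quaternion [x, y, z, w].
In Python, from workcell import manip gives the robot as it stands.
- The arm moves only by the tool step_arm, never from a script. Its argument "motion" is a list of rows, each a list of 6 numbers: the shift along the tool's x, y, z in mm, then the turn, a rotation vector about the tool's x, y, z in degrees. A call has 1 to 20 rows; each row shifts and turns the pose as measured when the row begins, along the tool's axes as they then stand; what a row does not reach is not made up. A row lasts 1/8 s, in which the tool goes at most 62.5 mm and 10.7 degrees, less where a joint would pass 70% of its speed; a pose out of reach is approached as far as the arm can. A call with a gripper value outside its range is refused whole. "jaw" is the finger opening in mm, from 0 to 85.4, set as the call begins (left out, the last holds). The fingers move at their own pace and stop on an object; "force" is the grip in N (left out, the last holds). Time passes only in rows, so rows that do not move let the fingers close. It gives the time, the measured TCP pose, the force and the opening at its end, in the units of the state.
- manip.get_obs(): the state, without advancing time (a new reading comes with each control period).
- manip.camera(name): name is "scene" or "top" or "wrist"; returns the picture (420x560x3 uint8, blue, green, red); there is no depth.
- manip.camera_info(name): a dict with "camera_matrix" (3x3 intrinsics, pixels), "R" (3x3) and "t" (3): a world point X has camera coordinates R X + t. Camera axes: x right, y down, z forward; pixel columns grow to the right and rows downward; lengths in m; the calibration is good to about 2 mm. The wrist camera is an equidistant fisheye: a pixel r from the principal point sees the ray r / f radians off the axis. A picture is of the moment at which its call begins: read the wrist's pose just before it. camera_info takes no time and is no camera call; for the wrist camera it gives the pose at the moment of the call.
- manip.hand_in(): hands the job in, once; it reports no verdict.
The state is a dict: "clock": time; "joint_pos": joint angles; "joint_velocities": joint speeds; "tau": joint torques, N m; "position": TCP position; "ee_rot": TCP orientation; "ft_force": force on the tool from outside, world axes, zero at the start; "torque": the same for the moment, N m; "grip_width": opening from 0.0 (shut) to 1.0 (fully open).
Only numpy, scipy, OpenCV 4.12 (cv2) and the standard library are available. Lean on these libraries where they do the work, as an engineer would, in place of code of your own. Each camera call takes 0.05 s, during which the arm holds its last target.

## Task

Gently slide the green pipe coupling along its cradle until it is fully home against the blue stop, without ramming it. Then tip the yellow spring flap over past its snap point so that it springs fully shut behind the green sleeve and keeps it there; do not force the flap, and leave the other things on the bench alone.

Things in the scene. Friction and masses are not known exactly. Their poses are not given: they have to be found in the camera images.
- cradle_mark (a point): Mark on the jig, on the cradle's axis 50 mm above the bench: x along the cradle to the blue stop, y to the flap's hinge side, z up. The stop's flat upright face is NEAR the mark, not at it: the blue head (stop and flap in one) was clamped by hand up to 18 mm either way along x; its place is not measured, find it by touch. Stop wall 85 mm high, y -32 to +66 mm, rigid: over 25 N on it is ramming.
- base_mark (a point): Centre of the top of the jig's aluminium base plate, 220 (x) x 125 (y) mm, 10 mm above the bench; axes as cradle_mark. The dark V-cradle runs from 160 to 26 mm behind cradle_mark, 27 mm to either side of the axis, up to 41 mm above the bench. The blue head's side plate runs from the stop back 108 mm, y +56 to +66 mm from the axis, 60 mm high.
- hinge_mark (a point): Fixed mark on the jig: NOMINAL hinge point of the yellow flap abreast of the middle of its tab, 67 mm above the bench, 46 mm to +y of the cradle's axis, 98 mm behind cradle_mark; axes as cradle_mark, hinge line along x. The real flap sits on the clamped head, so up to 18 mm off along x only, by the same shift as the stop. Hinge lugs stand to 74 mm above the bench.
- coupling_center (a point): Loose pipe coupling, about 0.35 kg, in the V-cradle; point half-way along its 180 mm length, on its axis, x to the front (stop) end; it may roll, so its y, z turn. Green sleeve 44 mm diameter from +10 to +90 mm, bare steel tail 22 mm diameter from -90 to +10 mm. Starts 12 to 78 mm short of the stop; slides with 1 to 5 N. Home = front face touching the stop; over 2 mm short, the flap cannot shut.
- coupling_tail_end (a point): Centre of the flat rear end of the coupling's steel tail, 50 mm above the bench and free all round (behind the cradle); axes as coupling_center. It can be pushed with closed fingertips or the tail gripped from above.
- flap (a joint): Yellow flap's angle: 0 open (leaning to +y, 20 deg off upright), 0.35 upright, 1.92 shut, level over the tail just behind the sleeve. Bistable spring: resists by some 7 N at the tab at 0, none at the snap point, about 0.8; beyond, it shuts itself. Bar 98 mm long, 8 mm thick; tab 32 mm wide, 56 to 98 mm off the hinge; push it from +y along its arc (rubbing adds force). Over 25 N bends it. Tip 159 mm high.
- level: Bystander: yellow spirit level 160 x 22 x 45 mm, standing loose beside the jig; origin under its centre, x along it.
- gauge: Bystander: loose round brass fitting, 40 mm diameter, 50 mm high; origin under its centre.
- marker: Bystander: loose blue marking pen 130 x 14 x 14 mm; origin under its centre, x along it.

How it is judged:
On the way, in this order (a step that is already met when the one before it is completed fails the run):
1. the coupling is slid up to the stop while the flap still stands open (x of coupling_center in the frame of cradle_mark above -0.1105 m and value of joint flap below 0.2 rad), for 0.2 s.
2. the flap is tipped past its snap point and has sprung shut (value of joint flap above 1.85 rad), for 0.2 s.
At the end, for the whole second after the job is handed in: The flap is shut (above 1.85 of 1.92 rad), the coupling lies home in the cradle (captured behind its shoulder, so within about 2 mm of the stop; axis within 4 mm of the cradle's) and at rest (value of joint flap above 1.85 rad and x of coupling_center in the frame of cradle_mark above -0.1105 m and y of coupling_center in the frame of cradle_mark between -0.004 and 0.004 m and z of coupling_center in the frame of cradle_mark below 0.004 m and linear speed of coupling below 0.02 m/s); the robot touches nothing.
It fails at once if the coupling is rammed into the stop (over 25 N) (contact force between coupling and head above 25 N).
It fails at once if the flap is forced (over 25 N on it from the robot) (contact force between any of the fingers, the arm and flap above 25 N).
It fails at once if a bystander is moved (distance of any of level, gauge, marker from where it was at the start of the episode above 0.015 m).
It also fails if it takes over 59 s, if anything falls off the work surface, if the arm or the gripper's body presses on something with over 40 N, if the wrist force passes 120 N, or if a joint passes its speed limit or range.

## Working session

There is one attempt and no reset: what is moved stays moved. The work goes in short steps, Python scripts to look and compute and a tool call to move; the robot and the scene stay as the last step left them, time stands still between calls to the robot, and variables do not carry over. Pictures are saved under pics/ and viewed, and the job is handed in when it is done.

Besides the shell and the picture viewer there is one more tool, called after "Emit:" by a JSON object that holds its "api" and its "payload", one argument or row to a line. step_arm: Moves the arm, as the interface text tells. Its arguments: {"type":"object","properties":{"motion":{"type":"array"},"jaw":{"type":"number"},"force":{"type":"number"}},"required":["motion"]}

```bash
ls; mkdir -p pics; python3 - <<'E'
from workcell import manip
import cv2
for n in("scene","top","wrist"):
    i=manip.camera_info(n); print(n,i)
    cv2.imwrite(f"pics/{n}0.png",manip.camera(n))
print(manip.get_obs())
E
```

```text
pics
scene {'camera_matrix': array([[493.46936615,   0.        , 277.99440921],
       [  0.        , 493.46936615, 216.12071147],
       [  0.        ,   0.        ,   1.        ]]), 'R': array([[-0.61027575,  0.79216178, -0.00657503],
       [ 0.43590408,  0.32886389, -0.83775663],
       [-0.66147649, -0.51412864, -0.54600421]]), 't': array([ 0.32057268, -0.24141096,  1.21834676])}
top {'camera_matrix': array([[546.98613404,   0.        , 280.89108769],
       [  0.        , 546.98613404, 207.18791843],
       [  0.        ,   0.        ,   1.        ]]), 'R': array([[-0.01461152, -0.99987711, -0.00568057],
       [-0.99897069,  0.01484179, -0.04286363],
       [ 0.04294267,  0.00504842, -0.99906478]]), 't': array([0.08757145, 0.60141939, 0.83951602])}
wrist {'camera_matrix': array([[325.1922621 ,   0.        , 276.79346964],
       [  0.        , 325.1922621 , 209.48514403],
       [  0.        ,   0.        ,   1.        ]]), 'R': array([[ 0.35721627, -0.93401984, -0.00186602],
       [-0.89916864, -0.34442671,  0.26993702],
       [-0.25276924, -0.09474803, -0.96287617]]), 't': array([-0.62469083, -0.03404873,  0.37795593])}
{'clock': 0.15, 'joint_pos': array([ 1.18240083,  0.33270456, -0.06468413,  1.46073111,  0.02160568,
        1.34989065, -0.08848746]), 'joint_velocities': array([ 0.00079805, -0.00278629,  0.0006018 , -0.00434864, -0.00042279,
       -0.00055353,  0.0005904 ]), 'tau': array([ 1.39600357e-03, -6.25830746e+01,  4.95282013e-02, -3.91851640e+01,
        1.63422473e-02,  7.52575026e-03,  5.96175141e-05]), 'position': array([ 0.22345003, -0.58339855,  0.23072074]), 'ee_rot': array([ 9.83319252e-01,  1.81887269e-01, -1.21231662e-04, -5.04807240e-04]), 'ft_force': array([-0.4378519 ,  0.29473242, -0.13984711]), 'torque': array([-0.02515625,  0.07133961,  0.04497323]), 'grip_width': 0.9993904293934905}
```

View pics/scene0.png

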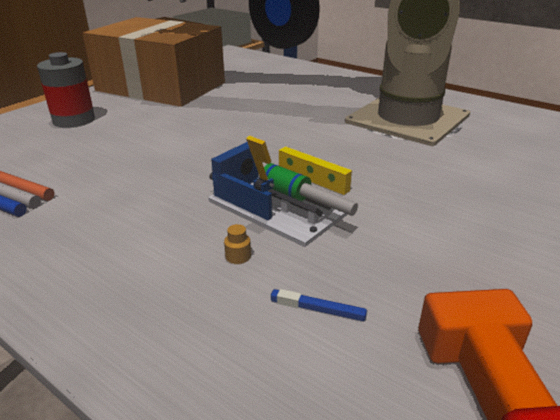

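View pics/top0.png

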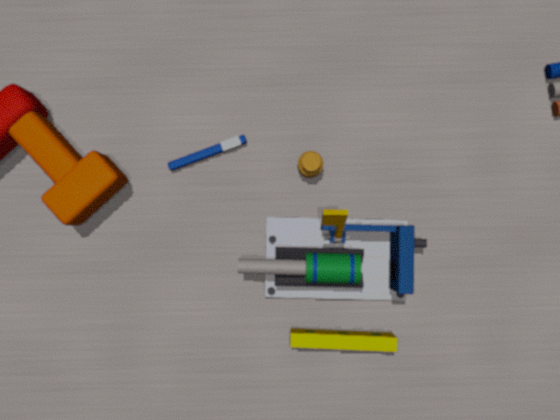

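View pics/wrist0.png

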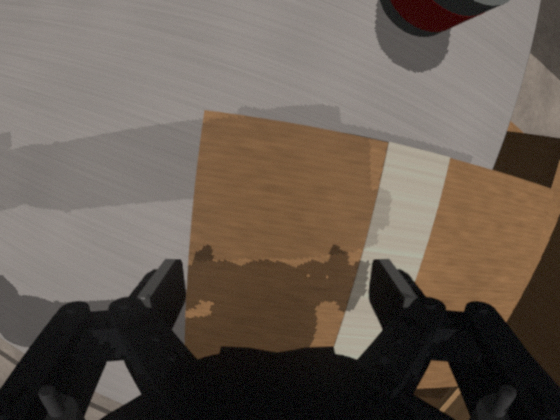

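The scene view shows the jig (blue head on the left, tail to the right at about (350,208)). In the top view the tail end is at about (240,265), the green sleeve spans u=305–362, the stop is at about u=392–412 and the flap is at (334,220). Jig x is roughly world -y and jig y roughly world +x. The wrist camera sees only the box. Next I'll measure the jig.

```bash
cat > h.py <<'E'
import numpy as np, cv2
from workcell import manip
def ray(info,uv):
    K,R,t=info["camera_matrix"],np.array(info["R"]),np.array(info["t"])
    d=R.T@np.linalg.inv(K)@np.array([uv[0],uv[1],1.]); return -R.T@t,d
def onz(info,uv,z):
    c,d=ray(info,uv); return c+d*(z-c[2])/d[2]
def proj(info,X):
    p=info["R"]@np.array(X)+info["t"]; p=info["camera_matrix"]@(p/p[2]); return p[:2]
E
python3 - <<'E'
from h import *
im=cv2.imread("pics/top0.png"); I=manip.camera_info("top")
cv2.imwrite("pics/topz.png",cv2.resize(im[190:360,220:440],None,fx=3.6,fy=3.5,interpolation=cv2.INTER_CUBIC))
s=cv2.imread("pics/scene0.png")
cv2.imwrite("pics/scz.png",cv2.resize(s[120:250,195:370],None,fx=4.5,fy=4.5,interpolation=cv2.INTER_CUBIC))
hsv=cv2.cvtColor(im,cv2.COLOR_BGR2HSV)
g=cv2.inRange(hsv,(45,120,40),(80,255,255)); 
ys,xs=np.nonzero(g[230:300,280:380]); print("green",xs.min()+280,xs.max()+280,ys.min()+230,ys.max()+230)
c=max(cv2.findContours(cv2.morphologyEx(g,cv2.MORPH_CLOSE,np.ones((9,9))),0,2)[0],key=cv2.contourArea); r=cv2.minAreaRect(c);print(r)
for uv in cv2.boxPoints(r): print(uv, onz(I,uv,.05))
# white plate
roi=np.zeros(g.shape,np.uint8); roi[205:310,255:420]=1
w=((hsv[...,2]>165)&(hsv[...,1]<60)&(roi>0)).astype(np.uint8)
ys,xs=np.nonzero(w);print("plate",xs.min(),xs.max(),ys.min(),ys.max(), hsv[290,300],hsv[315,300])
w=cv2.morphologyEx(w,cv2.MORPH_OPEN,np.ones((3,3)))
h=cv2.convexHull(np.argwhere(w)[:,::-1].astype(np.int32).reshape(-1,1,2)); print(cv2.minAreaRect(h)); 
for uv in cv2.boxPoints(cv2.minAreaRect(h)): print(uv,onz(I,uv,.01))
E
```

```text
green 305 361 252 283
((332.6680908203125, 267.78436279296875), (56.12278747558594, 30.04582977294922), 1.6846843957901)
[304.1772 281.9758] [0.48959643 0.04562144 0.05      ]
[305.0605  251.94296] [0.5339755  0.04357964 0.05      ]
[361.159   253.59293] [ 0.53033395 -0.03964406  0.05      ]
[360.2757  283.62576] [ 0.48599478 -0.03740975  0.05      ]
plate 266 406 218 298 [120   5 145] [ 12  18 144]
((327.0025634765625, 257.3987731933594), (121.65721893310547, 77.75989532470703), 1.450216293334961)
[265.20947 294.7268 ] [0.46698066 0.10507615 0.01      ]
[267.17743 216.9918 ] [0.58775614 0.10038175 0.01      ]
[388.79565 220.07074] [ 0.58014703 -0.08944013  0.01      ]
[386.8277  297.80573] [ 0.45959781 -0.08360863  0.01      ]
```

View pics/topz.png

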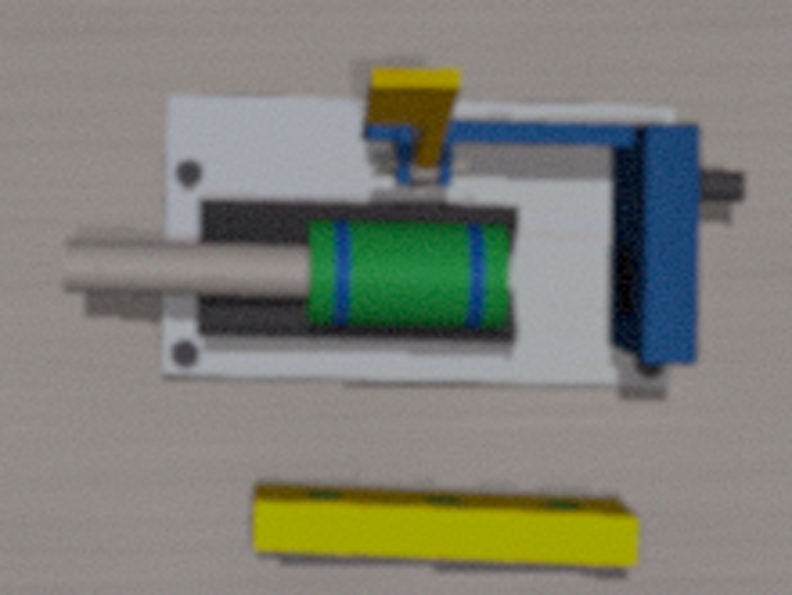

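View pics/scz.png

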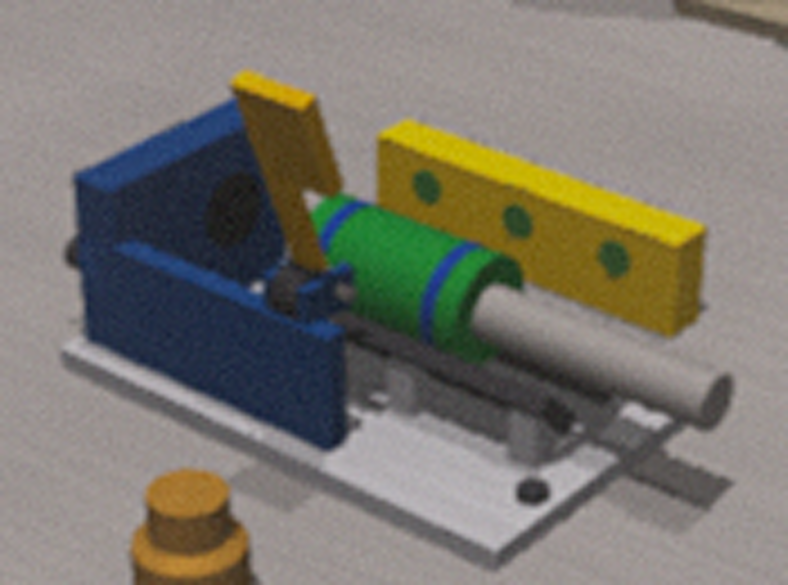

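The zooms show the rear plate corners at zoom (168,95) and (163,375), the tail end at (68,265), the stop's face top edge at about u=638, and the flap tab at u=372–460. I'll turn these into world and jig coordinates.

```bash
python3 - <<'E'
from h import *
I=manip.camera_info("top");S=manip.camera_info("scene")
P=lambda a,b,z:onz(I,(220+(a+.5)/3.6-.5,190+(b+.5)/3.5-.5),z)
np.set_printoptions(precision=4,suppress=True)
A=P(168,95,.01);B=P(163,375,.01);C=P(675,105,.01);D=P(663,384,.01)
print("plate",A,B,C,D,np.linalg.norm(A-B),np.linalg.norm(A-C))
ax=(C-A+D-B);ax=ax[:2]/np.linalg.norm(ax[:2]);
a2=(B-A)[:2];a2/=np.linalg.norm(a2);print("axis",ax,np.degrees(np.arctan2(*ax[::-1])),"perp",np.degrees(np.arctan2(*a2[::-1])))
t=P(68,265,.05);print("tail",t)
g1=onz(I,(304.6,267),.05);g2=onz(I,(360.7,268.6),.05);print("green rear/front",g1,g2,np.linalg.norm(g1-g2))
d=(g2-t)[:2];print("cpl dir",np.degrees(np.arctan2(*d[::-1])),np.linalg.norm(d))
print("stop face top",P(640,127,.085),P(638,361,.085),"bottom", P(613,340,.01))
print("flap tip",P(372,68,.159),P(460,68,.159),P(372,88,.159),P(460,88,.159))
print("tail scene",onz(S,(195+ (715+.5)/4.5-.5,120+(402+.5)/4.5-.5),.05))
print("hinge lug",P(402,180,.067),P(445,180,.067))
print("sideplate rear",P(365,130,.06))
for n,uv in (("gauge",(310,164)),("m",(170,166)),("m",(245,139))):print(n,onz(I,uv,0.02))
for a,b in((255,500),(255,550),(637,517),(637,565)):print("level",P(a,b,.045))
E
```

```text
plate [0.5881 0.1017 0.01  ] [0.4638 0.1056 0.01  ] [ 0.5804 -0.1181  0.01  ] [ 0.4568 -0.1099  0.01  ] 0.12435082479982684 0.21993065787192972
axis [-0.0337 -0.9994] -91.9307036920522 perp 178.23363793303938
tail [0.5155 0.1427 0.05  ]
green rear/front [0.5117 0.0446 0.05  ] [ 0.5082 -0.0385  0.05  ] 0.0832065175654799
cpl dir -92.33081291925912 0.18134341916144384
stop face top [ 0.5704 -0.0871  0.085 ] [ 0.4758 -0.0841  0.085 ] bottom [ 0.4765 -0.0888  0.01  ]
flap tip [0.5931 0.0237 0.159 ] [ 0.5927 -0.0079  0.159 ] [0.5858 0.0238 0.159 ] [ 0.5853 -0.0077  0.159 ]
tail scene [0.516  0.1432 0.05  ]
hinge lug [0.5499 0.0058 0.067 ] [ 0.5496 -0.0116  0.067 ]
sideplate rear [0.5709 0.0199 0.06  ]
gauge [0.6687 0.0325 0.02  ]
m [0.6689 0.2499 0.02  ]
m [0.7093 0.1329 0.02  ]
level [0.4147 0.067  0.045 ]
level [0.3937 0.0674 0.045 ]
level [ 0.4054 -0.0903  0.045 ]
level [ 0.3853 -0.0898  0.045 ]
```

Measurements agree with the given sizes: plate 124×220 mm, coupling 181 mm, sleeve 83 mm. Axis yaw is about -92°, the tail end is at (0.5155, 0.143), the stop at y≈-0.086, leaving a gap of about 48 mm. With tool yaw -2°, tool x = jig y and tool y = jig x. First I'll turn, close the jaws and travel high.

Emit:
{"api": "step_arm", "payload": {
  "motion": [
    [0, 0, 0, 0, 0, 5.75],
    [0, 0, 0, 0, 0, 5.75],
    [0, 0, 0, 0, 0, 5.75],
    [0, 0, 0, 0, 0, 5.75],
    [0, 0, 0, 0, 0, 0],
    [27, -49, 0, 0, 0, 0],
    [27, -49, 0, 0, 0, 0],
    [27, -49, 0, 0, 0, 0],
    [27, -49, 0, 0, 0, 0],
    [27, -49, 0, 0, 0, 0],
    [27, -49, 0, 0, 0, 0],
    [27, -49, 0, 0, 0, 0],
    [27, -49, 0, 0, 0, 0],
    [0, 0, 0, 0, 0, 0]
  ],
  "jaw": 0,
  "force": 40
}}

```text
clock: 1.9
position: [0.4596, -0.1866, 0.2288]
ee_rot: [1.0, -0.011, -0.001, -0.001]
ft_force: [-1.1, 0.3, 0.5]
grip_width: 0.006
```

Emit:
{"api": "step_arm", "payload": {
  "motion": [
    [0, 0, 0, 0, 0, 0.7],
    [5.4, -46.6, 0, 0, 0, 0],
    [5.4, -46.6, 0, 0, 0, 0],
    [5.4, -46.6, 0, 0, 0, 0],
    [5.4, -46.6, 0, 0, 0, 0],
    [5.4, -46.6, 0, 0, 0, 0],
    [5.4, -46.6, 0, 0, 0, 0],
    [5.4, -46.6, 0, 0, 0, 0],
    [5.4, -46.6, 0, 0, 0, 0],
    [0, 0, 0, 0, 0, 0]
  ]
}}

```text
clock: 3.15
position: [0.5198, 0.1796, 0.2283]
ee_rot: [1.0, -0.026, -0.001, 0.0]
ft_force: [-0.5, -1.2, -0.8]
grip_width: -0.001
```

Emit:
{"api": "step_arm", "payload": {
  "motion": [
    [-3, -3, 0, 0, 0, -0.9],
    [0, 0, 40, 0, 0, 0],
    [0, 0, 40, 0, 0, 0],
    [0, 0, 40, 0, 0, 0],
    [0, 0, 40, 0, 0, 0],
    [0, 0, 32, 0, 0, 0],
    [0, 0, 0, 0, 0, 0]
  ]
}}

```text
clock: 4.03
position: [0.5193, 0.1687, 0.0316]
ee_rot: [1.0, -0.024, 0.0, 0.003]
ft_force: [0.0, 0.7, 0.3]
grip_width: 0.001
```

```bash
python3 - <<'E'
from h import *
s=manip.camera("scene");cv2.imwrite("pics/s1.png",cv2.resize(s[100:260,190:400],None,fx=3.6,fy=3.6,interpolation=cv2.INTER_CUBIC))
o=manip.get_obs();print(o["position"],o["ee_rot"],o["ft_force"])
E
```

```text
[0.5203296  0.16918867 0.03315946] [ 0.99970204 -0.02421604  0.00125836  0.00279693] [ 0.12516153 -0.56602771  0.91525603]
```

View pics/s1.png

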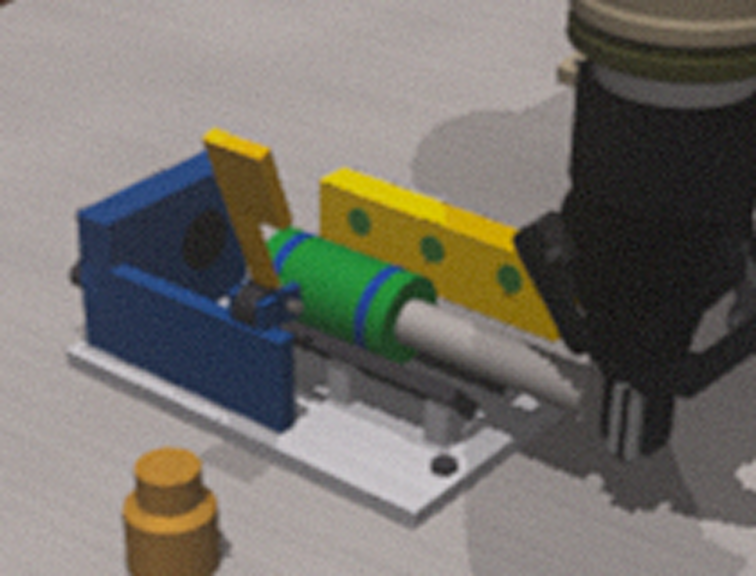

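The closed fingertips at zoom (625,420) stand just behind the tail end at (580,395), in line with it. Nudging sideways, then advancing gently.

Emit:
{"api": "step_arm", "payload": {
  "motion": [
    [-4, 0, 0, 0, 0, -0.8],
    [0, 3, 0, 0, 0, 0],
    [0, 3, 0, 0, 0, 0],
    [0, 3, 0, 0, 0, 0],
    [0, 3, 0, 0, 0, 0],
    [0, 3, 0, 0, 0, 0]
  ]
}}

```text
clock: 4.82
position: [0.5185, 0.1542, 0.0382]
ee_rot: [1.0, -0.017, 0.005, 0.002]
ft_force: [0.0, 1.9, -0.3]
grip_width: -0.0
```

Emit:
{"api": "step_arm", "payload": {
  "motion": [
    [-2, 3, 2, 0, 0, 0],
    [0, 3, 1, 0, 0, 0],
    [0, 3, 0, 0, 0, 0],
    [0, 3, 0, 0, 0, 0],
    [0, 3, 0, 0, 0, 0]
  ]
}}

```text
clock: 5.45
position: [0.5159, 0.1393, 0.0351]
ee_rot: [1.0, -0.016, 0.005, 0.001]
ft_force: [0.8, 3.1, 0.8]
grip_width: -0.003
```

Emit:
{"api": "step_arm", "payload": {
  "motion": [
    [0, 3, 0, 0, 0, 0],
    [0, 3, 0, 0, 0, 0],
    [0, 3, 0, 0, 0, 0],
    [0, 3, 0, 0, 0, 0],
    [0, 3, 0, 0, 0, 0]
  ]
}}

```text
clock: 6.08
position: [0.5154, 0.1232, 0.0352]
ee_rot: [1.0, -0.016, 0.005, 0.001]
ft_force: [0.1, 2.0, -0.1]
grip_width: 0.004
```

```bash
python3 - <<'E'
from h import *
s=manip.camera("scene");t=manip.camera("top")
s=cv2.resize(s[110:250,190:370],None,fx=4,fy=4,interpolation=cv2.INTER_CUBIC)
cv2.imwrite("pics/s2.png",s)
cv2.imwrite("pics/t2.png",cv2.resize(t[190:320,220:440],None,fx=3.6,fy=3.6,interpolation=cv2.INTER_CUBIC))
o=manip.get_obs();print(o["position"],o["ee_rot"],o["ft_force"])
E
```

```text
[0.51539317 0.12277302 0.03515461] [ 0.99984593 -0.01673839  0.00511107  0.00134728] [-0.95669467  1.28836612  0.81688522]
```

View pics/s2.png

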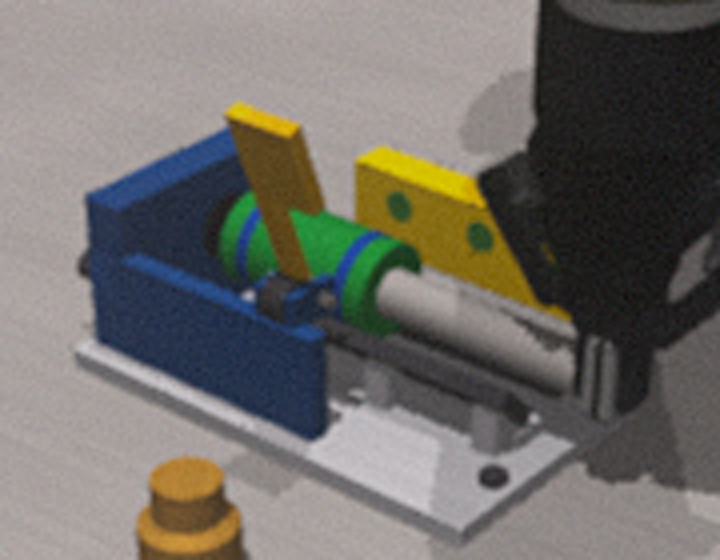

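View pics/t2.png

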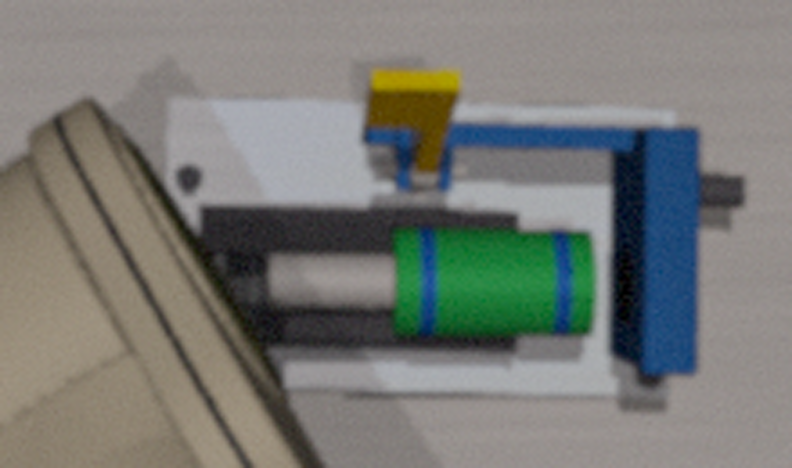

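The top view shows the sleeve front at zoom u≈594, about 11 mm short of the stop, with the flap open and pushing force at 2–3 N. Slowing down.

Emit:
{"api": "step_arm", "payload": {
  "motion": [
    [0, 2, 0, 0, 0, 0],
    [0, 2, 0, 0, 0, 0],
    [0, 1.5, 0, 0, 0, 0]
  ]
}}

```text
clock: 6.55
position: [0.5152, 0.1173, 0.0352]
ee_rot: [1.0, -0.017, 0.005, 0.001]
ft_force: [0.8, 2.0, 0.3]
grip_width: 0.0
```

Emit:
{"api": "step_arm", "payload": {
  "motion": [
    [0, 1, 0, 0, 0, 0],
    [0, 1, 0, 0, 0, 0]
  ]
}}

```text
clock: 6.8
position: [0.5151, 0.1152, 0.0352]
ee_rot: [1.0, -0.017, 0.005, 0.001]
ft_force: [0.2, 2.3, 0.5]
grip_width: 0.001
```

Emit:
{"api": "step_arm", "payload": {
  "motion": [
    [0, 1, 0, 0, 0, 0],
    [0, 1, 0, 0, 0, 0]
  ]
}}

```text
clock: 7.05
position: [0.515, 0.1132, 0.0352]
ee_rot: [1.0, -0.016, 0.005, 0.001]
ft_force: [0.2, 2.1, 0.5]
grip_width: 0.001
```

Emit:
{"api": "step_arm", "payload": {
  "motion": [
    [0, 0.7, 0, 0, 0, 0],
    [0, 0.7, 0, 0, 0, 0]
  ]
}}

```text
clock: 7.3
position: [0.515, 0.1117, 0.0352]
ee_rot: [1.0, -0.016, 0.005, 0.001]
ft_force: [-0.4, 2.6, -0.0]
grip_width: -0.001
```

Emit:
{"api": "step_arm", "payload": {
  "motion": [
    [0, 0.7, 0, 0, 0, 0]
  ]
}}

```text
clock: 7.42
position: [0.5149, 0.111, 0.0352]
ee_rot: [1.0, -0.016, 0.005, 0.001]
ft_force: [0.8, 2.9, 0.6]
grip_width: 0.0
```

Emit:
{"api": "step_arm", "payload": {
  "motion": [
    [0, 0.7, 0, 0, 0, 0]
  ]
}}

```text
clock: 7.55
position: [0.5149, 0.1102, 0.0352]
ee_rot: [1.0, -0.016, 0.005, 0.001]
ft_force: [-0.1, 1.7, -0.0]
grip_width: -0.004
```

Emit:
{"api": "step_arm", "payload": {
  "motion": [
    [0, 0.7, 0, 0, 0, 0]
  ]
}}

```text
clock: 7.68
position: [0.5149, 0.1095, 0.0353]
ee_rot: [1.0, -0.016, 0.005, 0.001]
ft_force: [0.5, 2.3, 1.5]
grip_width: -0.001
```

Emit:
{"api": "step_arm", "payload": {
  "motion": [
    [0, 0.7, 0, 0, 0, 0]
  ]
}}

```text
clock: 7.8
position: [0.5148, 0.1087, 0.0352]
ee_rot: [1.0, -0.016, 0.005, 0.001]
ft_force: [1.1, 2.5, 1.1]
grip_width: -0.002
```

Emit:
{"api": "step_arm", "payload": {
  "motion": [
    [0, 0.5, 0, 0, 0, 0]
  ]
}}

```text
clock: 7.92
position: [0.5149, 0.1082, 0.0353]
ee_rot: [1.0, -0.016, 0.005, 0.001]
ft_force: [-0.0, 3.1, 1.2]
grip_width: 0.002
```

Emit:
{"api": "step_arm", "payload": {
  "motion": [
    [0, 0.5, 0, 0, 0, 0]
  ]
}}

```text
clock: 8.05
position: [0.5148, 0.1076, 0.0353]
ee_rot: [1.0, -0.016, 0.005, 0.001]
ft_force: [0.1, 3.3, 0.7]
grip_width: 0.002
```

```bash
python3 - <<'E'
from h import *
t=manip.camera("top")
cv2.imwrite("pics/t3.png",cv2.resize(t[190:320,220:440],None,fx=3.6,fy=3.6,interpolation=cv2.INTER_CUBIC))
o=manip.get_obs();print(o["position"],o["ee_rot"],o["ft_force"])
E
```

```text
[0.51481813 0.10756724 0.03521962] [ 0.99985055 -0.01647328  0.00512304  0.00112202] [-0.31605535  3.12382219  0.76177703]
```

View pics/t3.png

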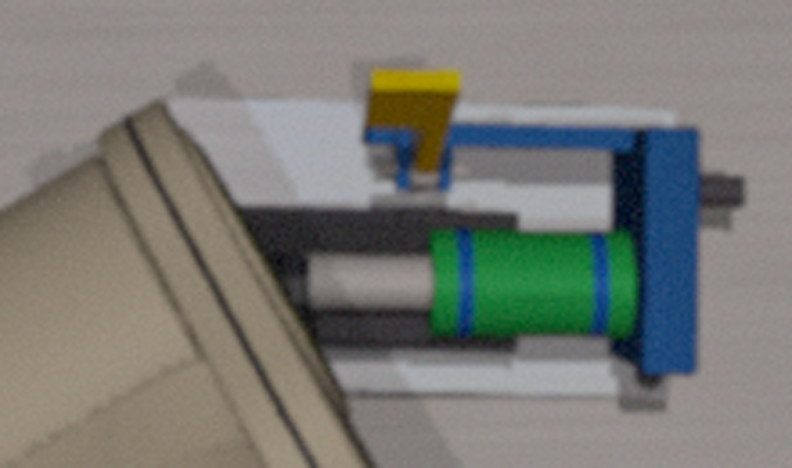

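The sleeve front is at zoom u≈636, almost at the stop face, and the force hasn't risen yet. Feeling for contact in 0.5 mm steps.

Emit:
{"api": "step_arm", "payload": {
  "motion": [
    [0, 0.5, 0, 0, 0, 0]
  ]
}}

```text
clock: 8.22
position: [0.5149, 0.1075, 0.0353]
ee_rot: [1.0, -0.016, 0.005, 0.001]
ft_force: [0.3, 6.1, 0.7]
grip_width: -0.002
```

Emit:
{"api": "step_arm", "payload": {
  "motion": [
    [0, 0.5, 0, 0, 0, 0]
  ]
}}

```text
clock: 8.35
position: [0.5149, 0.1074, 0.0354]
ee_rot: [1.0, -0.016, 0.005, 0.001]
ft_force: [-0.0, 5.8, 0.7]
grip_width: -0.002
```

Emit:
{"api": "step_arm", "payload": {
  "motion": [
    [0, 0.5, 0, 0, 0, 0]
  ]
}}

```text
clock: 8.48
position: [0.5148, 0.1074, 0.0354]
ee_rot: [1.0, -0.016, 0.005, 0.0]
ft_force: [-0.0, 5.8, 1.0]
grip_width: 0.0
```

Emit:
{"api": "step_arm", "payload": {
  "motion": [
    [0, 0.9, 0, 0, 0, 0],
    [0, 0.9, 0, 0, 0, 0]
  ]
}}

```text
clock: 8.72
position: [0.5148, 0.1074, 0.0356]
ee_rot: [1.0, -0.015, 0.006, -0.001]
ft_force: [-0.3, 6.4, -0.1]
grip_width: 0.0
```

Solid stop: the TCP holds at y=0.1074 while the force rises to about 6 N. That puts the stop face near y≈-0.087, which agrees with vision, so the coupling is home. Backing off, rising, and going round to the +y side of the flap.

Emit:
{"api": "step_arm", "payload": {
  "motion": [
    [0, -5, 0, 0, 0, 0],
    [0, -15, 0, 0, 0, 0],
    [0, -15, 0, 0, 0, 0],
    [0, 0, -43, 0, 0, 0],
    [0, 0, -43, 0, 0, 0],
    [0, 0, -43, 0, 0, 0],
    [0, 0, -43, 0, 0, 0],
    [0, 0, -43, 0, 0, 0],
    [0, 0, 0, 0, 0, 0],
    [31, 32, 0, 0, 0, 0],
    [31, 32, 0, 0, 0, 0],
    [31, 32, 0, 0, 0, 0],
    [31, 32, 0, 0, 0, 0],
    [0, 0, 0, 0, 0, 0]
  ]
}}

```text
clock: 10.48
position: [0.6353, 0.0181, 0.2535]
ee_rot: [1.0, -0.011, 0.002, 0.002]
ft_force: [-0.7, -0.0, -0.8]
grip_width: 0.001
```

```bash
python3 - <<'E'
from h import *
t=manip.camera("top");s=manip.camera("scene")
cv2.imwrite("pics/t4.png",cv2.resize(t[130:320,220:440],None,fx=3,fy=3,interpolation=cv2.INTER_CUBIC))
cv2.imwrite("pics/s4.png",cv2.resize(s[50:250,150:370],None,fx=3,fy=3,interpolation=cv2.INTER_CUBIC))
o=manip.get_obs();print(o["position"],o["ee_rot"],o["ft_force"])
E
```

```text
[0.63386858 0.02218227 0.25447791] [ 9.99962177e-01 -8.35992438e-03  2.20064712e-03  9.55301138e-04] [-0.79801639  0.55105815  0.44375953]
```

View pics/s4.png

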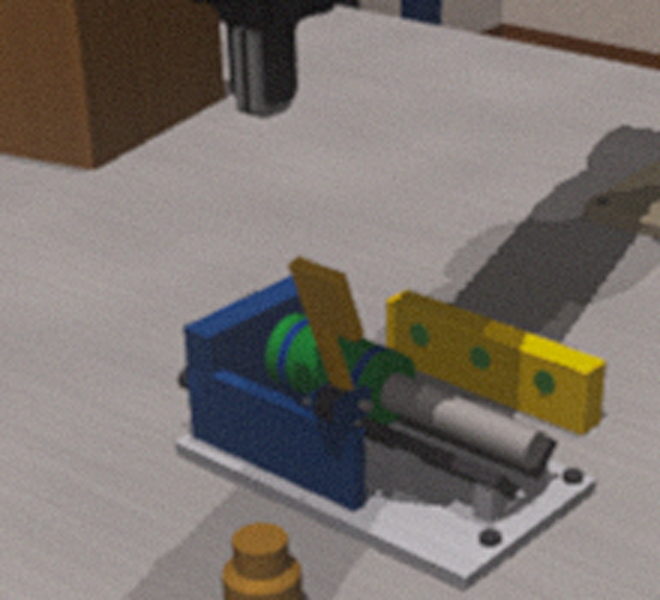

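The coupling sits home with its sleeve against the blue wall (zoom (295,350)), the flap is still open (tip at (325,270)), and the fingers are high on the hinge side. Descending to tab height.

Emit:
{"api": "step_arm", "payload": {
  "motion": [
    [0, 12, 0, 0, 0, 1],
    [0, 0, 38, 0, 0, 0],
    [0, 0, 38, 0, 0, 0],
    [0, 0, 36, 0, 0, 0],
    [0, 0, 0, 0, 0, 0],
    [0, 0, 0, 0, 0, 0]
  ]
}}

```text
clock: 11.32
position: [0.6329, 0.012, 0.1429]
ee_rot: [1.0, -0.016, 0.004, 0.002]
ft_force: [0.2, -0.3, 0.5]
grip_width: -0.002
```

Emit:
{"api": "step_arm", "payload": {
  "motion": [
    [-8, 1, 0, 0, 0, 0],
    [-8, 1, 0, 0, 0, 0],
    [-4, 0, 0, 0, 0, 0],
    [-3, 0, 0, 0, 0, 0],
    [-3, 0, 0, 0, 0, 0]
  ]
}}

```text
clock: 11.95
position: [0.6067, 0.011, 0.147]
ee_rot: [1.0, -0.016, 0.007, 0.002]
ft_force: [-0.5, -0.0, 0.1]
grip_width: 0.001
```

Emit:
{"api": "step_arm", "payload": {
  "motion": [
    [-1, 0, 3, 0, -0.4, 0],
    [-2, 0, 2, 0, 0, 0],
    [-2, 0, 0, 0, 0, 0]
  ]
}}

```text
clock: 12.32
position: [0.6028, 0.0111, 0.142]
ee_rot: [1.0, -0.016, 0.005, 0.002]
ft_force: [6.8, 0.3, 2.2]
grip_width: 0.004
```

Emit:
{"api": "step_arm", "payload": {
  "motion": [
    [-2, 0, 0, 0, 0, 0],
    [-2, 0, 0, 0, 0, 0]
  ]
}}

```text
clock: 12.58
position: [0.6012, 0.0111, 0.1429]
ee_rot: [1.0, -0.017, 0.008, 0.001]
ft_force: [5.6, -0.3, -0.7]
grip_width: 0.0
```

Contact at x≈0.603 as expected, at about 6 N. Pushing on in small steps.

Emit:
{"api": "step_arm", "payload": {
  "motion": [
    [-3, 0, 0, 0, 0, 0],
    [-3, 0, 0, 0, 0, 0],
    [-3, 0, 0, 0, 0, 0]
  ]
}}

```text
clock: 12.95
position: [0.5963, 0.0114, 0.1447]
ee_rot: [1.0, -0.017, 0.013, 0.001]
ft_force: [5.6, -0.3, 0.1]
grip_width: -0.001
```

Emit:
{"api": "step_arm", "payload": {
  "motion": [
    [-3, 0, 0, 0, 0, 0],
    [-3, 0, 0, 0, 0, 0],
    [-3, 0, 0, 0, 0, 0]
  ]
}}

```text
clock: 13.32
position: [0.5911, 0.0115, 0.1464]
ee_rot: [1.0, -0.017, 0.018, 0.0]
ft_force: [5.5, 0.1, -0.2]
grip_width: 0.003
```

Emit:
{"api": "step_arm", "payload": {
  "motion": [
    [-3, 0, 1.5, 0, -0.7, 0],
    [-3, 0, 1.5, 0, -0.7, 0],
    [-3, 0, 1.5, 0, -0.7, 0]
  ]
}}

```text
clock: 13.7
position: [0.5875, 0.0118, 0.1456]
ee_rot: [1.0, -0.018, 0.006, -0.0]
ft_force: [6.3, -0.3, 4.4]
grip_width: 0.001
```

Emit:
{"api": "step_arm", "payload": {
  "motion": [
    [-4, 0, 1, 0, -0.7, 0],
    [-4, 0, 1, 0, -0.7, 0],
    [-4, 0, 1, 0, -0.7, 0]
  ]
}}

```text
clock: 14.08
position: [0.5805, 0.0121, 0.1461]
ee_rot: [1.0, -0.018, -0.007, -0.001]
ft_force: [5.6, -0.7, 4.3]
grip_width: -0.002
```

Emit:
{"api": "step_arm", "payload": {
  "motion": [
    [-4, 0, 0, 0, -0.1, 0],
    [-4, 0, 0, 0, -0.1, 0],
    [-4, 0, 0, 0, -0.1, 0],
    [-4, 0, 0, 0, -0.1, 0]
  ]
}}

```text
clock: 14.58
position: [0.566, 0.0127, 0.1473]
ee_rot: [1.0, -0.018, -0.009, -0.001]
ft_force: [4.2, 1.2, -0.3]
grip_width: -0.001
```

Emit:
{"api": "step_arm", "payload": {
  "motion": [
    [-4, 0, 0, 0, -0.2, 0],
    [-4, 0, 0, 0, -0.2, 0],
    [-4, 0, 0, 0, -0.2, 0],
    [-4, 0, 0, 0, -0.2, 0]
  ]
}}

```text
clock: 15.08
position: [0.5476, 0.0133, 0.1468]
ee_rot: [1.0, -0.018, -0.017, -0.002]
ft_force: [2.3, 0.4, -1.8]
grip_width: -0.002
```

Emit:
{"api": "step_arm", "payload": {
  "motion": [
    [-4, 0, 1, 0, 0.2, 0],
    [-4, 0, 1, 0, 0.2, 0],
    [-4, 0, 1, 0, 0.2, 0],
    [-4, 0, 1, 0, 0.2, 0]
  ]
}}

```text
clock: 15.58
position: [0.5292, 0.014, 0.1427]
ee_rot: [1.0, -0.018, -0.011, -0.001]
ft_force: [0.1, 0.2, 0.4]
grip_width: -0.001
```

Emit:
{"api": "step_arm", "payload": {
  "motion": [
    [-4, 0, 1, 0, 0.2, 0],
    [-4, 0, 1, 0, 0.2, 0],
    [-4, 0, 1, 0, 0.2, 0],
    [0, 0, 0, 0, 0, 0]
  ]
}}

```text
clock: 16.08
position: [0.5156, 0.0145, 0.1396]
ee_rot: [1.0, -0.018, -0.006, -0.001]
ft_force: [0.7, 0.6, 0.0]
grip_width: 0.001
```

```bash
python3 - <<'E'
from h import *
s=manip.camera("scene")
cv2.imwrite("pics/s5.png",cv2.resize(s[80:250,180:370],None,fx=3.6,fy=3.5,interpolation=cv2.INTER_CUBIC))
o=manip.get_obs();print(o["position"],o["ee_rot"],o["ft_force"])
E
```

```text
[0.51582739 0.01445572 0.13970112] [ 0.99981774 -0.01811406 -0.00594403 -0.00102237] [-0.49657526  0.37240897 -0.77075021]
```

View pics/s5.png

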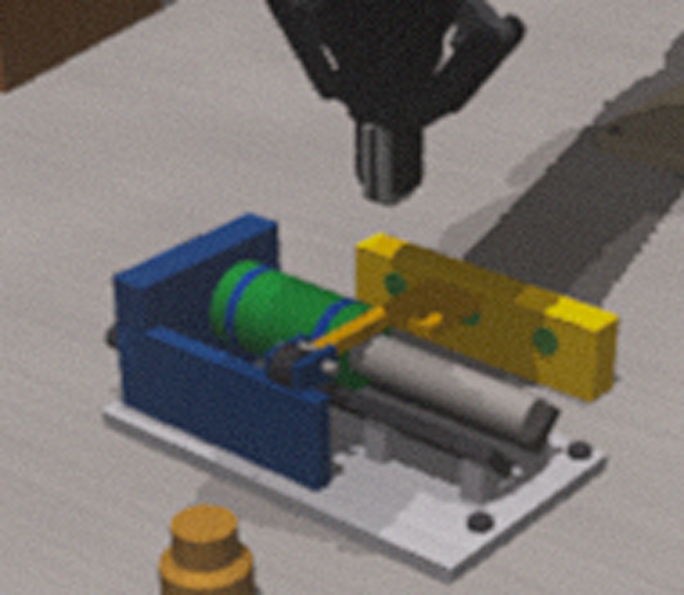

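The flap has snapped over (bar at zoom (345,325), tab over the tail) and the fingers are clear. Retracting, then checking that it is fully shut.

Emit:
{"api": "step_arm", "payload": {
  "motion": [
    [0, 0, -30, 0, 0, 0],
    [0, 0, -40, 0, 0, 0],
    [0, -50, -20, 0, 0, 0],
    [0, -60, 0, 0, 0, 0],
    [0, -60, 0, 0, 0, 0],
    [0, -60, 0, 0, 0, 0],
    [0, -60, 0, 0, 0, 0],
    [0, 0, 0, 0, 0, 0]
  ]
}}

```text
clock: 17.12
position: [0.5301, 0.3114, 0.2336]
ee_rot: [1.0, -0.022, -0.006, -0.002]
ft_force: [0.1, -0.1, 0.2]
grip_width: -0.002
```

```bash
python3 - <<'E'
from h import *
t=manip.camera("top");s=manip.camera("scene")
cv2.imwrite("pics/top6.png",t)
cv2.imwrite("pics/t6.png",cv2.resize(t[130:360,210:440],None,fx=3,fy=2.6,interpolation=cv2.INTER_CUBIC))
cv2.imwrite("pics/s6.png",cv2.resize(s[130:250,200:360],None,fx=4.8,fy=4.8,interpolation=cv2.INTER_CUBIC))
o=manip.get_obs();print(o["clock"],o["position"],o["ft_force"])
S=manip.camera_info("scene");I=manip.camera_info("top")
# predicted shut tab corners: hinge (0.557,.010), level z .067, jig y toward -x
a=np.array([-.035,-.9994,0]);b=np.array([.9994,-.035,0]);h=np.array([.556,.010,.067])
for off in(56,98):
  for w in(-16,16):
    X=h-b*off/1e3+a*w/1e3; p=proj(S,X);q=proj(I,X);print(off,w,(p-[200,130])*4.8,(q-[210,130])*[3,2.6])
E
```

```text
17.225 [0.5321945  0.30617873 0.23358797] [ 0.10241524 -0.49251923  0.11756307]
56 -16 [478.53063393 214.71887397] [319.96649406 377.75526397]
56 16 [408.01874606 188.17391074] [386.11458365 378.95582578]
98 -16 [548.75278195 172.05752103] [318.43588684 453.45043227]
98 16 [479.03350819 147.15945685] [384.73345785 454.67373663]
```

View pics/s6.png

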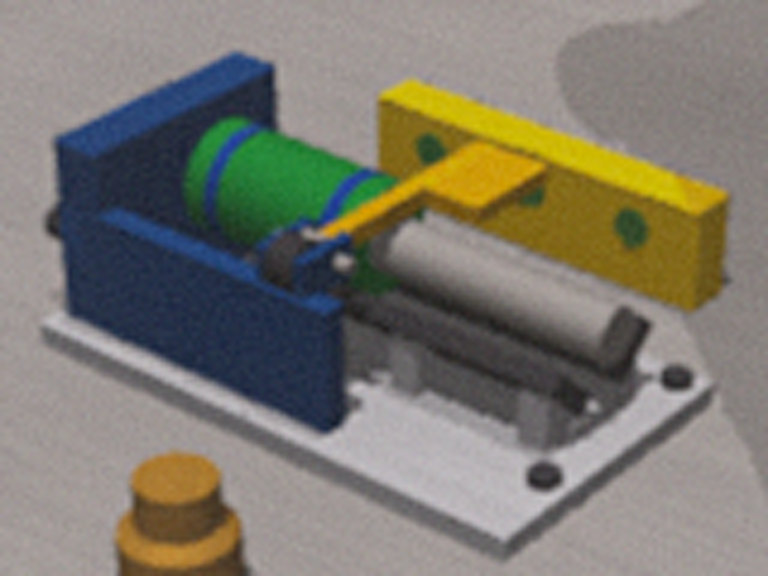

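View pics/t6.png

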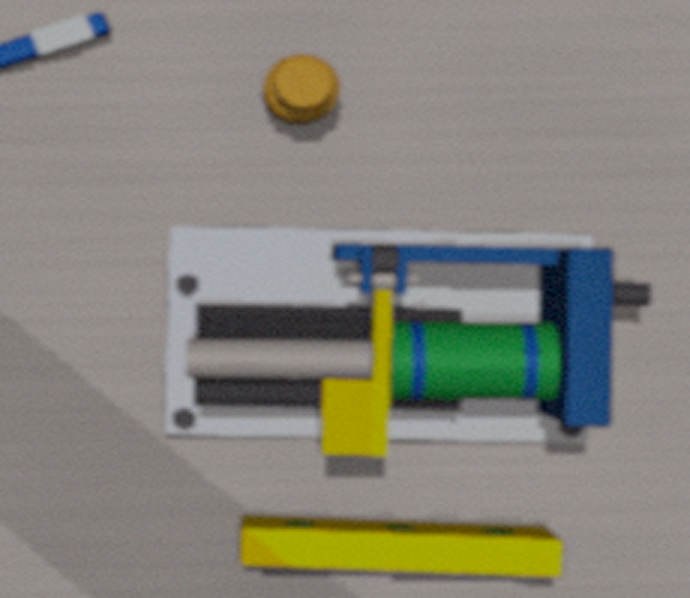

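Both views show the flap level behind the sleeve. The tab corners at scene zoom (545,168) and (475,218) are within about 4–5 px of the level prediction of (549,172) and (479,215). The sleeve is against the stop and nothing else has moved. Handing in.

```bash
python3 -c "
from workcell import manip
print(manip.hand_in())"
```

```text
the job is handed in; nothing more can be done
None
```

I slid the coupling home against the blue stop and tipped the flap over. It sprang shut behind the green sleeve, and I handed the job in at about 17 s of the 59 s allowed.

- **Slide:** I pushed the tail end with closed fingertips. The push took about 2–3 N, and at the stop the reading rose to 6.4 N at most while the arm stood still at y = 0.1074. That places the stop face near y = -0.087, against about -0.086 from the camera.
- **Flap:** I pushed the tab from the hinge side with readings up to about 7–8 N in total (limit 25 N). It snapped over by itself and the fingers were clear of it.
- **Last checks:** Camera views after retracting show the tab corners within about 5 pixels of where a level flap should be, and the sleeve against the stop. The level and gauge look undisturbed, and so does the part of the pen in view, though I judged these by eye. The arm was clear, with about zero force on it.

No check failed. The flap's angle can't be read directly, so "fully shut" rests on the camera views.

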